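# Change over the spring clips on a slide stage

## Task

The left spring clip lies right across the well of the glass slide that is to be viewed, so change over to the other clip without shifting the slide. First pinch the right clip's knob, lift its tip over the slide's edge and swing it over the white frosted end, then ease it down by feel until the tip rests on the glass before you let go: it must neither snap down nor be pressed onto the glass, so keep the force on the glass under 8 N. Only when it holds the slide, lift the left clip off the glass and swing it well out to its side, clear of the slide; lift the clips only as far as needed (a tip more than 15 mm above the stage plate bends for good), keep the fingers off the glass and leave the other things alone.

Things in the scene. Friction and masses are not known exactly. Their poses are not given: they have to be found in the camera images.
- stage: slide stage with a lamp inside: a white box 146 x 214 mm (x, y) standing fast on the worktop, with a grey stage plate on top 45 mm above its underside, dimmer and switch on its front; origin at the centre of its underside, -x axis to the front, y to the left. In the plate sits a round opal insert, 104 mm across, set on levelling screws: it carries the slide and stands 0.5 to 2.5 mm above the plate, differently each time and not reported.
- slide: thick glass cavity slide, 38 x 76 x 3 mm (x, y, z), lying loose and flat on the insert; origin at the centre of its underside, y axis along its length to the left. Round ground well with grains in it, 19 mm across, 22 mm left of its middle; the 18 mm at its right end are frosted white.
- slide_left (a point): middle of the slide's left end edge, top face (38 mm from its middle, 3 mm above its underside)
- slide_right (a point): middle of the slide's right (frosted) end edge, top face
- right_clip (a joint): swing of the right-hand clip about its upright pivot screw, rad: 0 = blade points straight to the stage's front (the stage's -x), growing as the tip swings outward to the right (the stage's -y), range -0.55 to 1.5; starts parked at 0.75 to 1.2, its blade beside the insert; near -0.1 its tip is over the slide's right end. Stiff enough (0.04 N m) to stay where it is left.
- right_blade: sprung steel blade of the right-hand clip, 9.5 mm wide; origin at its root, 8 mm from the pivot axis, 9 mm above the plate; -x points to the tip. It bends up about its root. The tip weighs 2 to 3.5 N on the slide. Lifting at the knob takes 3 N at first, 6 N at 5 mm; a firm pinch, hindering the knob's tilt, makes it 2 to 3 N per mm, up to 12 N. Pressed on the glass: 10 N per mm or more.
- right_knob (a point): middle of the right-hand clip's black plastic knob: an upright stud 10 mm across and 19 mm tall standing on the blade 45 mm from the pivot axis; this point lies 10 mm above the knob's foot and 9 mm below its top. Pinch it here to lift and swing the clip; the tip rises 1.35 times as much as the knob, and the knob moves in towards the pivot by about 0.23 mm for each mm it rises.
- right_tip (a point): underside of the right-hand clip's rolled tip, which presses on the glass: 58 mm from the pivot axis, 13 mm beyond the knob, 9.5 mm wide; beyond it the blade turns up for 6 mm. With nothing under it the tip hangs 2.6 mm above the stage plate.
- right_pivot (a point): right-hand pivot axis at the height of the stage plate, 52 mm behind (+x) and 34 mm to the right of the stage's middle; its brass screw head is 14 mm across and 16 mm high.
- left_clip (a joint): swing of the left-hand clip about its upright pivot screw, rad: 0 = blade points straight to the stage's front (the stage's -x), growing as the tip swings outward to the left (the stage's +y), range -0.55 to 1.5; starts near -0.2, its tip pressing on the slide over the well; parked out of the way it would stand at 0.75 to 1.2 like the other. Stiff enough (0.04 N m) to stay where it is left.
- left_blade: sprung steel blade of the left-hand clip, 9.5 mm wide; origin at its root, 8 mm from the pivot axis, 9 mm above the plate; -x points to the tip. It bends up about its root. The tip weighs 2 to 3.5 N on the slide. Lifting at the knob takes 3 N at first, 6 N at 5 mm; a firm pinch, hindering the knob's tilt, makes it 2 to 3 N per mm, up to 12 N. Pressed on the glass: 10 N per mm or more.
- left_knob (a point): middle of the left-hand clip's black plastic knob: an upright stud 10 mm across and 19 mm tall standing on the blade 45 mm from the pivot axis; this point lies 10 mm above the knob's foot and 9 mm below its top. Pinch it here to lift and swing the clip; the tip rises 1.35 times as much as the knob, and the knob moves in towards the pivot by about 0.23 mm for each mm it rises.
- left_tip (a point): underside of the left-hand clip's rolled tip, which presses on the glass: 58 mm from the pivot axis, 13 mm beyond the knob, 9.5 mm wide; beyond it the blade turns up for 6 mm. With nothing under it the tip hangs 2.6 mm above the stage plate.
- left_pivot (a point): left-hand pivot axis at the height of the stage plate, 52 mm behind (+x) and 34 mm to the left of the stage's middle; its brass screw head is 14 mm across and 16 mm high.
- petri: bystander: closed petri dish, 62 mm across, 14 mm high, left of the stage; origin under its centre
- tweezers: bystander: steel tweezers, 124 x 14 x 9 mm, lying right of the stage; origin under their middle
- vial: bystander: glass vial with white cap, 24 mm across, 54 mm tall, right of the stage; origin under its centre
There are look-alikes about, which are no part of the job. What is shaped like the slide but red is not meant.

How it is judged:
By the outcome, as a careful person would: the job done as asked, in the order asked, and still so for the second after the job is handed in, with the robot touching nothing.
It also fails if it takes over 67 s, if anything falls off the work surface, if the arm or the gripper's body presses on something with over 40 N, if the wrist force passes 120 N, or if a joint passes its speed limit or range.

## Robot

A 7-joint arm with a two-finger parallel gripper is mounted at the origin on a cart in front of the work surface, level with it; the furniture and walls round the work are solid. World frame = base frame: x ahead of the robot, y to its left, z up, the work surface at z = 0. Lengths are in m, angles in rad, forces in N, time in s.
With the tool pointing down it reaches from about 0.425 to 0.875 m from the base axis. Payload 8.4 kg.
Tool frame: the origin (TCP) lies midway between the tips of the shut fingers; the grasp point (between the pads) lies 19 mm behind it; z points along the fingers, y is the line along which they close (so a half turn about z gives the same grasp; the last joint's range is limited). The gripper opens to 85 mm and grips with 20 to 120 N. Pads are 22 mm wide; open, the fingers measure 114 mm over their backs; the gripper's body (76 mm by 85 mm) begins 54 mm behind the grasp point. The pads swing forward as they close: fully open they stand 13 mm farther back than shut.
Start: joints at [1.061, 0.333, 0.04, 1.465, -0.013, 1.343, -0.059], TCP at [0.26, -0.596, 0.231] pointing down, gripper open.
Joint ranges: [-2.58, 2.58], [-0.38, 2.09], [-1.3, 1.39], [0.25, 2.4], [-1.5, 4.64], [0.08, 2.09], [-2.65, 2.65]. Speed limits (rad/s): [2.22, 2.22, 2.79, 2.79, 3.14, 3.14, 3.14].

## Interface

Orientations are given as a 3x3 rotation matrix whose columns are the frame's x, y, z axes.
In Python, from cell import manip gives the robot as it stands.
- The arm moves only by the tool step_arm, never from a script. Its argument "rows" is text: rows parted by semicolons, each of 4 numbers parted by spaces: the shift along the tool's x, y, z each as a share of 15 cm, from -1 to 1, then the turn about the tool's z as a share of 30 degrees, from -1 to 1. In form: tx ty tz roll; .... A call has 1 to 10 rows; each row is the pose to reach, as a shift and turn from the pose commanded when the call began, along the tool's axes at that moment; what a row does not reach only later rows make up. A row lasts 1/10 s, in which the tool goes at most 50 mm and 8.59 degrees, less where a joint would pass 70% of its speed; a pose out of reach is approached as far as the arm can. A call with a number of a shift or a turn outside -1 to 1 is refused whole. A call with a gripper value outside its range is refused whole. "grip" is the opening, from -1 (shut) to 1 (fully open), so that 0 is half open, set as the call begins (left out, the last holds). The fingers move at their own pace and stop on an object; "squeeze" is the grip in N (left out, the last holds). Time passes only in rows, so rows that repeat a pose let the fingers close. It gives the time, the measured TCP pose, the force, the opening and the grip force at its end, in the units of the state.
- manip.sense(): the state, without advancing time (a new reading comes with each control period).
- manip.read_camera(name): name is "scene" or "top" or "wrist"; returns (picture, depth): 384x512x3 uint8, red, green, blue; 384x512 float32, m along the optical axis (not along the pixel's ray), 0 where there is no reading.
- manip.camera_params(name): a dict with "fx", "fy", "cx", "cy" (pixels), "distortion" ([k1, k2, p1, p2, k3] as OpenCV has them; the pictures are not rectified), "extrinsics" (4x4, takes a point from world to camera coordinates). Camera axes: x right, y down, z forward; pixel columns grow to the right and rows downward; lengths in m; the calibration is good to about 2 mm. A picture is of the moment at which its call begins: read the wrist's pose just before it. camera_params takes no time and is no camera call; for the wrist camera it gives the pose at the moment of the call.
- manip.finish_job(): hands the job in; it is judged then, once.
The state is a dict: "t": time; "joint_pos": joint angles; "qvel": joint speeds; "effort": joint torques, N m; "tool_pos": TCP position; "tool_rot": TCP orientation; "force": force on the tool from outside, world axes, zero at the start; "moment": the same for the moment, N m; "width": finger opening in m; "gripper_force": force on a finger pad.
Only numpy, scipy, OpenCV 4.12 (cv2) and the standard library are available. Lean on these libraries where they do the work, as an engineer would, in place of code of your own. Each camera call takes 0.05 s, during which the arm holds its last target. There are 200 camera calls.

## Working session

There is one attempt and no reset: what is moved stays moved. The work goes in short steps, Python scripts to look and compute and a tool call to move; the robot and the scene stay as the last step left them, time stands still between calls to the robot, and variables do not carry over. Pictures are saved under pics/ and viewed, at most 10 in all, crops included, and the job is handed in when it is done.

Besides the shell and the picture viewer there is one more tool, called after ">>>" as name(argument=value, ...) on one line, values as JSON. step_arm: Moves the arm, as the interface text tells. Shift numbers are shares of 15 cm and turn numbers shares of 30 degrees, none past 1 either way. Its arguments: {"type":"object","properties":{"rows":{"type":"string"},"grip":{"type":"number"},"squeeze":{"type":"number"}},"required":["rows"]}

```bash
ls; mkdir -p pics
cat > h.py <<'E'
import numpy as np, cv2
from cell import manip
def cam(n):
    p=manip.camera_params(n); im,d=manip.read_camera(n)
    return p,im,d
def K(p): return np.array([[p['fx'],0,p['cx']],[0,p['fy'],p['cy']],[0,0,1.]])
def save(n,im,s=1,box=None):
    if box: im=im[box[1]:box[3],box[0]:box[2]]
    cv2.imwrite('pics/'+n,cv2.cvtColor(cv2.resize(im,None,fx=s,fy=s,interpolation=cv2.INTER_CUBIC),cv2.COLOR_RGB2BGR))
def ray(p,uv):
    u=cv2.undistortPoints(np.array([[uv]],float),K(p),np.array(p['distortion'],float))[0,0]
    E=np.array(p['extrinsics']);R=E[:3,:3];c=-R.T@E[:3,3]
    return c,R.T@np.array([u[0],u[1],1])
def atz(p,uv,z):
    c,r=ray(p,uv); return c+r*(z-c[2])/r[2]
def proj(p,X):
    E=np.array(p['extrinsics']);X=np.atleast_2d(X).astype(float)
    return cv2.projectPoints(X,cv2.Rodrigues(E[:3,:3])[0],E[:3,3],K(p),np.array(p['distortion'],float))[0][:,0]
E
python3 - <<'E'
from h import *
s=manip.sense();print(s)
for n in('top','scene'):
    p,im,d=cam(n);save(n+'0.png',im,1.5);np.savez(n+'0.npz',im=im,d=d);print(n,p)
E
```

```text
pics
{'t': 0.0, 'joint_pos': array([ 1.0607796 ,  0.33391716,  0.03986874,  1.46628726, -0.01338028,
        1.34325676, -0.05850679]), 'qvel': array([-0.00176866, -0.00240332, -0.00104734, -0.00078482,  0.00041229,
       -0.00021997, -0.00041542]), 'effort': array([-4.80685503e-04, -6.58554912e+01,  1.36529971e+00, -4.05578363e+01,
        1.68079021e-02,  1.24958844e-02,  3.44955561e-05]), 'tool_pos': array([ 0.25937428, -0.59551867,  0.23040931]), 'tool_rot': array([[ 9.16800897e-01,  3.99343895e-01, -7.54407859e-04],
       [ 3.99344588e-01, -9.16799815e-01,  1.41424856e-03],
       [-1.26869457e-04, -1.59785304e-03, -9.99998715e-01]]), 'force': array([-0.21847096,  0.15959066, -0.5322867 ]), 'moment': array([-0.03475671,  0.01343489, -0.02258756]), 'gripper_force': 0.0, 'width': 0.08573676922423336}
top {'fx': 413.42433188466714, 'fy': 413.42433188466714, 'cx': 252.55429672871588, 'cy': 189.32619801314394, 'distortion': array([-0.13670946,  0.        ,  0.        ,  0.        ,  0.        ]), 'extrinsics': array([[ 0.02116142, -0.9997523 ,  0.00689372, -0.31185327],
       [-0.97004359, -0.02220069, -0.24191436,  0.55312626],
       [ 0.24200749, -0.00156796, -0.97027312,  1.12917594],
       [ 0.        ,  0.        ,  0.        ,  1.        ]])}
scene {'fx': 402.33806337389024, 'fy': 402.33806337389024, 'cx': 255.13769343222484, 'cy': 191.3242108866671, 'distortion': array([-0.00978963,  0.        ,  0.        ,  0.        ,  0.        ]), 'extrinsics': array([[ 0.87912391, -0.47652705, -0.00794505, -0.61977244],
       [-0.19635284, -0.34695215, -0.91709856,  0.08093355],
       [ 0.43426572,  0.8078033 , -0.39858137,  1.32445892],
       [ 0.        ,  0.        ,  0.        ,  1.        ]])}
```

View pics/top0.png

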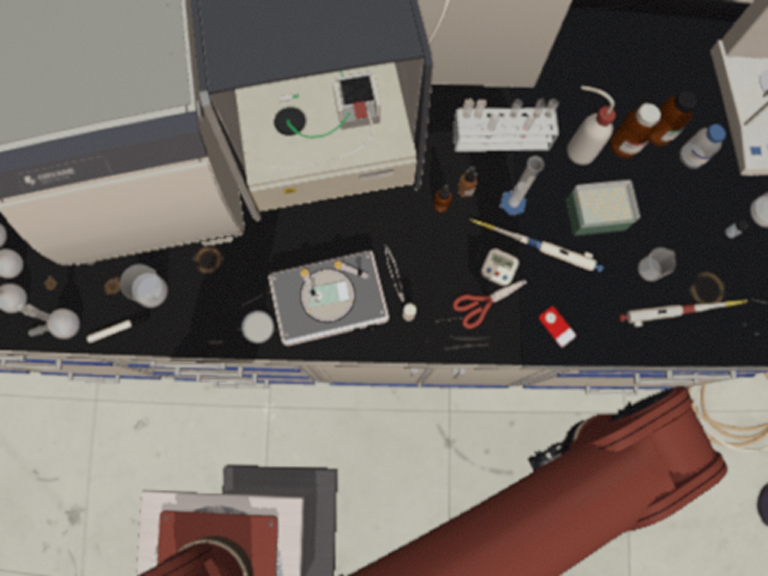

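View pics/scene0.png

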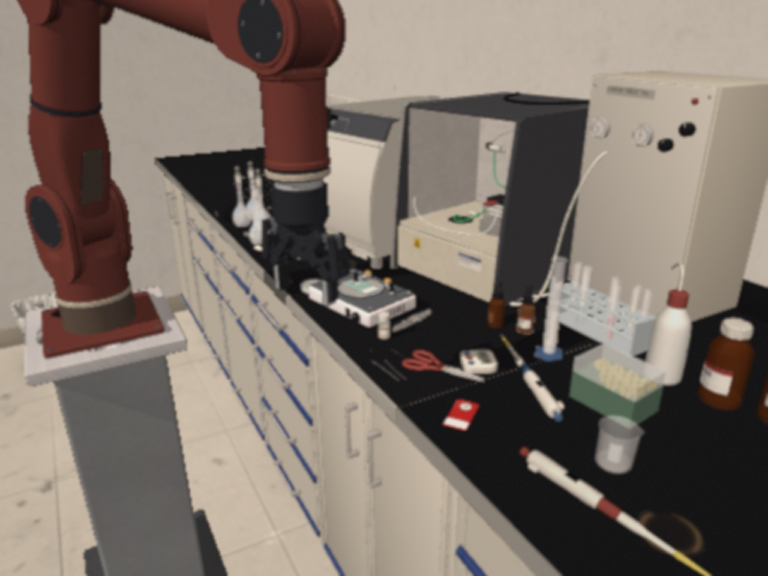

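The top view shows the stage at about (328,298) in the 1.5x picture, turned some 10°. The right clip is parked at (352,268), and the left clip is over the slide at (310,285).

Run:
```python
from h import *
np.set_printoptions(precision=4,suppress=True)
p=manip.camera_params('top')
c=[atz(p,(u/1.5,v/1.5),.045) for u,v in((271,271),(379,252),(387,316),(281,341))]
c=np.array(c);print(c,c.mean(0))
p=manip.camera_params('wrist');s=manip.sense()
E=p['extrinsics'];R=E[:3,:3];cc=-R.T@E[:3,3];T=s['tool_rot']
print('cam in tool',T.T@(cc-s['tool_pos']),'\n',T.T@R.T, p['fx'],p['cx'],p['cy'],p['distortion'])
```

```text
[[ 0.5875 -0.0847  0.045 ]
 [ 0.6317 -0.2986  0.045 ]
 [ 0.502  -0.3169  0.045 ]
 [ 0.4479 -0.1128  0.045 ]] [ 0.5423 -0.2033  0.045 ]
cam in tool [ 0.0762 -0.0003 -0.1423] 
 [[ 0.0003 -0.953  -0.3029]
 [ 1.      0.0005 -0.0007]
 [ 0.0008 -0.3029  0.953 ]] 329.05785857855307 260.02281136714544 189.93045262952893 [-0.0728  0.      0.      0.      0.    ]
```

>>> step_arm(rows="0.28 -0.19 0 0; 0.56 -0.38 0 0; 0.85 -0.56 0 0", grip=-0.2, squeeze=35)

```text
t: 0.4
tool_pos: [0.3416, -0.4685, 0.2308]
tool_rot: [[0.917, 0.398, -0.001], [0.398, -0.917, 0.001], [-0.0, -0.001, -1.0]]
force: [1.0, -0.6, -0.8]
width: 0.0437
gripper_force: 0.0
```

>>> step_arm(rows="0.28 -0.19 0 0; 0.56 -0.38 0 0; 0.85 -0.56 0 0")

```text
t: 0.7
tool_pos: [0.4236, -0.3426, 0.2312]
tool_rot: [[0.917, 0.399, -0.0], [0.399, -0.917, -0.0], [-0.0, -0.0, -1.0]]
force: [1.6, -0.5, 0.8]
width: 0.0338
gripper_force: 0.0
```

>>> step_arm(rows="0.28 -0.19 0.2 0; 0.56 -0.38 0.4 0; 0.85 -0.56 0.53 0; 0.85 -0.56 0.53 0; 0.85 -0.56 0.53 0; 0.85 -0.56 0.53 0")

```text
t: 1.3
tool_pos: [0.5062, -0.2166, 0.1515]
tool_rot: [[0.917, 0.4, -0.001], [0.4, -0.917, 0.0], [-0.001, -0.001, -1.0]]
force: [-0.2, -1.4, 0.3]
width: 0.0335
gripper_force: 0.0
```

Run:
```python
from h import *
s=manip.sense();print(s['t'],s['tool_pos'],s['force'],s['width'],s['joint_pos'])
p,im,d=cam('wrist');save('w1.png',im,1.5);np.savez('w1.npz',im=im,d=d,p=p)
```

```text
1.3 [ 0.5062186  -0.21661297  0.15147349] [-0.22810441 -1.44478255  0.25358682] 0.03353463191788988 [ 0.55724801  0.20647307 -0.26363233  1.79850764  0.0588824   1.14527219
 -0.88471957]
```

View pics/w1.png

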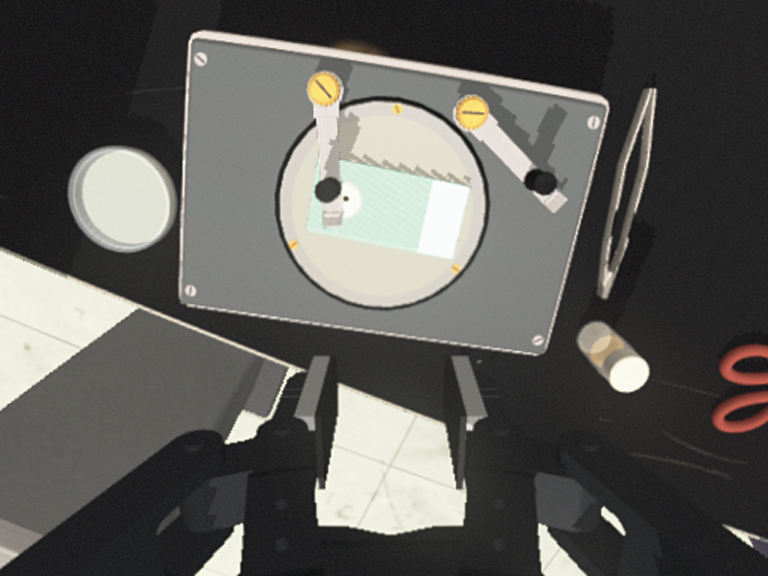

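The wrist view shows the pivots at (323,90) and (472,112), the right knob top at (543,180) with its tip at (556,200), and the left knob top at (328,189). The slide corners are near (320,158), (470,184), (454,258) and (308,230).

Run:
```python
from h import *
np.set_printoptions(precision=4,suppress=True)
z=np.load('w1.npz',allow_pickle=True);p=z['p'].item();d=z['d'];im=z['im']
P=lambda u,v,h:atz(p,(u/1.5,v/1.5),.045+h)
pl=P(323,90,.016);pr=P(472,112,.016)
y=(pl-pr)[:2];print('pivdist',np.linalg.norm(y));y/=np.linalg.norm(y);x=np.array([y[1],-y[0]])
c=((pl+pr)/2)[:2]-.052*x;yaw=np.arctan2(x[1],x[0]);print('stage',c,yaw)
ins=P(382,203,.001)[:2];print('insert',ins)
sc=[P(*q,0) for q in((201,60),(593,122),(538,340),(190,290))]
print('screws ctr',np.mean(sc,0), 'yaw',[np.arctan2(*(a-b)[[1,0]]) for a,b in((sc[0],sc[3]),(sc[1],sc[2]))], np.arctan2(*((sc[0]-sc[1])[[0,1]]*[-1,1])))
S=lambda w:np.array([x@(w[:2]-c),y@(w[:2]-c)])
for n,q in dict(rk=(543,180,.024),lk=(328,189,.026),rt=(556,200,.004),lt=(332,218,.006),s1=(320,158,.0045),s2=(470,184,.0045),s3=(454,258,.0045),s4=(308,230,.0045),f1=(432,178,.0045),f2=(417,251,.0045)).items():
    w=P(*q);print(n,w,S(w))
for n,pv,k in(('r',-.034,P(543,180,.024)),('l',.034,P(328,189,.026))):
    a=S(k)-[.052,pv];print(n,'q',np.arctan2(-a[1] if n=='r' else a[1],-a[0]),np.hypot(*a))
# depth of plate
def z3(u,v):
    u,v=int(u/1.5),int(v/1.5);cc,r=ray(p,(u,v));E=p['extrinsics'];dd=np.median(d[v-1:v+2,u-1:u+2]);return (cc+r*dd)[2]
print('z plate',[z3(*q) for q in((230,200),(230,280),(520,260),(560,120))],'ins',[z3(*q) for q in((350,280),(390,290),(300,200),(470,230))],'glass',[z3(*q) for q in((440,215),(450,200),(435,235))],'knob',z3(543,180),z3(328,189))
```

```text
pivdist 0.06730523643568607
stage [ 0.5383 -0.198 ] 0.2721660453017037
insert [ 0.5414 -0.1962]
screws ctr [ 0.5383 -0.1975  0.045 ] yaw [np.float64(0.2553967835756398), np.float64(0.2635938446816304)] 0.2628155886895552
rk [ 0.5835 -0.2577  0.069 ] [ 0.0275 -0.0697]
lk [ 0.541  -0.1705  0.071 ] [0.01   0.0257]
rt [ 0.5782 -0.2748  0.049 ] [ 0.0178 -0.0847]
lt [ 0.5254 -0.1762  0.051 ] [-0.0066  0.0244]
s1 [ 0.55   -0.16    0.0495] [0.0214 0.0334]
s2 [ 0.5678 -0.2319  0.0495] [ 0.0193 -0.0406]
s3 [ 0.5309 -0.2409  0.0495] [-0.0187 -0.0394]
s4 [ 0.5146 -0.1673  0.0495] [-0.0146  0.0359]
f1 [ 0.5629 -0.2136  0.0495] [ 0.0195 -0.0217]
f2 [ 0.5266 -0.2221  0.0495] [-0.0177 -0.0201]
r q 0.9689810716301326 0.043277137908523715
l q -0.19557658418504972 0.042834415960574315
z plate [np.float64(0.04467016095821422), np.float64(0.04496630163957993), np.float64(0.04458950038653939), np.float64(0.044201619769628386)] ins [np.float64(0.04653678893732771), np.float64(0.047154692273005255), np.float64(0.046447148410914574), np.float64(0.04715044102094057)] glass [np.float64(0.05013150346041745), np.float64(0.04941443176546281), np.float64(0.04915575929711408)] knob 0.0696246227550523 0.07117345760045274
```

>>> step_arm(rows="0.12 0.15 0.1 -0.28; 0.24 0.3 0.2 -0.56; 0.357 0.464 0.3 -0.84; 0.357 0.464 0.343 -1")

```text
t: 1.75
tool_pos: [0.5841, -0.2629, 0.0988]
tool_rot: [[0.593, 0.805, -0.0], [0.805, -0.593, -0.001], [-0.001, 0.0, -1.0]]
force: [-1.0, -0.8, -0.7]
width: 0.0339
gripper_force: 0.0
```

>>> step_arm(rows="0 0 0 -0.28; 0 0 0 -0.57; 0 0 0 -0.57; 0 0 0 -0.57; 0 0 0 -0.57; 0 0 0 -0.57")

```text
t: 2.35
tool_pos: [0.5833, -0.2593, 0.1006]
tool_rot: [[0.334, 0.943, 0.0], [0.943, -0.334, -0.0], [-0.0, 0.0, -1.0]]
force: [-0.4, -0.5, 0.3]
width: 0.0345
gripper_force: 0.0
```

Run:
```python
from h import *
s=manip.sense();print(s['t'],s['tool_pos'],s['tool_rot'],s['force'],s['width'],s['joint_pos'])
p,im,d=cam('wrist');save('w2.png',im,1.5);np.savez('w2.npz',im=im,d=d,p=p,s=s)
```

```text
2.35 [ 0.58331645 -0.2593368   0.10062358] [[ 3.33927566e-01  9.42598721e-01  1.77931936e-04]
 [ 9.42598699e-01 -3.33927492e-01 -3.50673157e-04]
 [-2.71127704e-04  2.84817845e-04 -9.99999923e-01]] [-0.37016997 -0.4771521   0.27325104] 0.03448408417965903 [ 0.63167942  0.43194546 -0.36272979  1.62823628  0.16678401  1.11172684
 -0.1151199 ]
```

View pics/w2.png

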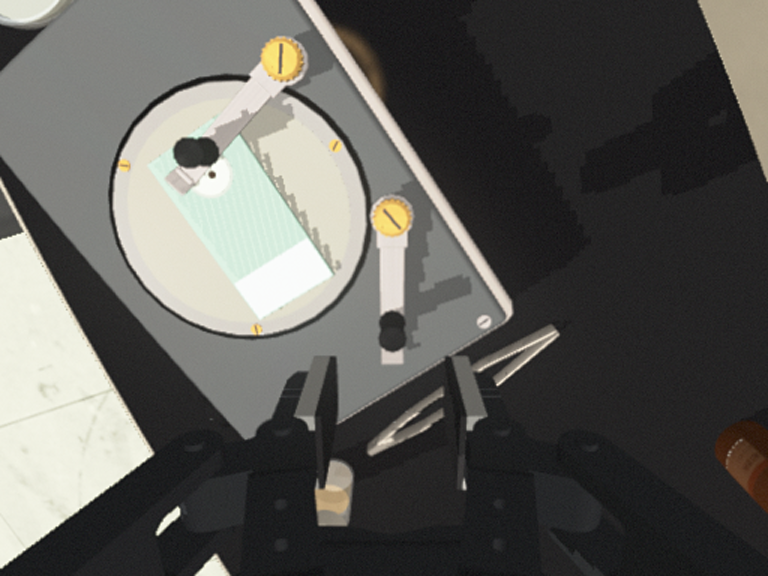

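The right knob lies between the open fingers, at column 392 (1.5x) with its top near (392,337). The blade runs straight up the picture to the pivot at (392,217).

Run:
```python
from h import *
np.set_printoptions(precision=4,suppress=True)
z=np.load('w2.npz',allow_pickle=True);p=z['p'].item();s=z['s'].item()
T=s['tool_rot'];t=s['tool_pos']
for n,q in dict(rktop=(392,337,.0246),rpiv=(392,217,.016),rtip=(392,358,.003),lktop=(187,152,.0262),lpiv=(283,60,.016)).items():
    w=atz(p,(q[0]/1.5,q[1]/1.5),.045+q[2]);print(n,w,'tool',T.T@(w-t))
d=z['d'];print([ (v,d[int(v/1.5),261]) for v in range(306,360,6)])
```

```text
rktop [ 0.5831 -0.2582  0.0696] tool [ 0.0011 -0.0006  0.031 ]
rpiv [ 0.598  -0.2162  0.061 ] tool [ 0.0456 -0.0006  0.0396]
rtip [ 0.5768 -0.2765  0.048 ] tool [-0.0184 -0.0005  0.0526]
lktop [ 0.54   -0.1697  0.0712] tool [ 0.0701 -0.0707  0.0294]
lpiv [ 0.5809 -0.1522  0.061 ] tool [ 0.1002 -0.0381  0.0396]
[(306, np.float32(0.20396727)), (312, np.float32(0.20269454)), (318, np.float32(0.19681044)), (324, np.float32(0.1883617)), (330, np.float32(0.18692829)), (336, np.float32(0.1868494)), (342, np.float32(0.18835197)), (348, np.float32(0.1893708)), (354, np.float32(0.21074645))]
```

>>> step_arm(rows="0.003 -0.004 0.1 0; 0.003 -0.004 0.2 0; 0.003 -0.004 0.27 0; 0.003 -0.004 0.3 0; 0.003 -0.004 0.31 0; 0.003 -0.004 0.31 0; 0.003 -0.004 0.31 0; 0.003 -0.004 0.31 0")

```text
t: 3.2
tool_pos: [0.5834, -0.2585, 0.0544]
tool_rot: [[0.332, 0.943, 0.001], [0.943, -0.332, -0.0], [-0.0, 0.001, -1.0]]
force: [-0.5, -0.2, 0.2]
width: 0.0343
gripper_force: 0.0
```

>>> step_arm(rows="0 0 0 0; 0 0 0 0; 0 0 0 0; 0 0 0 0; 0 0 0 0; 0 0 0 0; 0 0 0 0; 0 0 0 0", grip=-1, squeeze=30)

```text
t: 4.0
tool_pos: [0.5832, -0.2585, 0.0541]
tool_rot: [[0.332, 0.943, 0.0], [0.943, -0.332, -0.0], [-0.0, 0.0, -1.0]]
force: [0.4, -1.3, 3.7]
width: 0.0083
gripper_force: 29.4
```

>>> step_arm(rows="0.002 0 -0.01 0; 0.005 0 -0.02 0; 0.007 0 -0.03 0; 0.009 0 -0.04 0; 0.009 0 -0.04 0; 0.009 0 -0.04 0; 0.009 0 -0.04 0")

```text
t: 4.7
tool_pos: [0.5828, -0.2565, 0.0592]
tool_rot: [[0.331, 0.944, -0.002], [0.944, -0.331, 0.001], [0.0, -0.002, -1.0]]
force: [-1.8, 0.3, -10.6]
width: 0.0086
gripper_force: 29.0
```

Run:
```python
from h import *
s=manip.sense();print(s['t'],s['tool_pos'],s['force'],s['width'])
p,im,d=cam('wrist');save('w3.png',im[150:330,130:400],2.9);np.savez('w3.npz',im=im,d=d,p=p,s=s)
```

```text
4.7 [ 0.58280954 -0.25651372  0.05919554] [ -1.83155648   0.3261945  -10.6482611 ] 0.00860974573271069
```

View pics/w3.png

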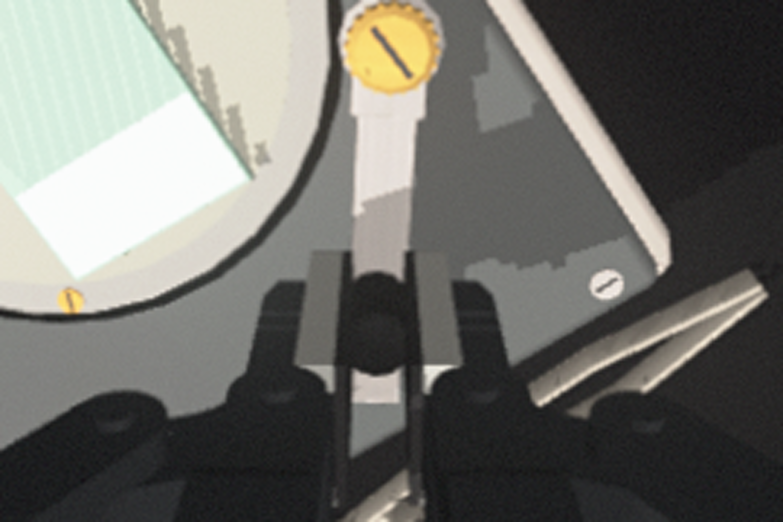

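The fingers hold the knob at crop (378,320), and the tip shows just beyond it at (378,395). I'll check the tip height from depth and work out the swing waypoints.

```bash
cat >> h.py <<'E'
YAW=.264
def waypoint(side,q,dq):
    """tool-frame shift for swinging about pivot by changing q by dq with knob radius r, from tool now"""
E
python3 - <<'E'
from h import *
np.set_printoptions(precision=4,suppress=True)
z=np.load('w3.npz',allow_pickle=True);p=z['p'].item();s=z['s'].item();d=z['d']
for v in range(272,292,2):
    c,r=ray(p,(260,v));w=c+r*d[v,260];print(v,d[v,260],w[2]-.045)
# pivot in crop (391,45)
w=atz(p,(130+391/2.9,150+45/2.9),.061);T=s['tool_rot'];t=s['tool_pos'];a=T.T@(w-t);print('pivot',w,a)
r=np.hypot(a[0],a[1])
for deg in range(-10,-1,2): pass
# swing: world yaw decreases by th => roll +th. pivot in tool frame now at (ax,ay)
for th in (7.5,15,22.5,30,-7.5,-15,-22.5,-30):
    k=np.deg2rad(th);R=np.array([[np.cos(k),-np.sin(k)],[np.sin(k),np.cos(k)]])
    sh=a[:2]-R@a[:2];print(th,'shares',sh/.15,th/30)
E
```

```text
272 0.14655402 0.027873079394047942
274 0.14684358 0.02789245065025385
276 0.14679338 0.02820999243154214
278 0.14644346 0.028788896230346292
280 0.16751148 0.010730592104504486
282 0.1677122 0.010869201384045138
284 0.16601883 0.01264980036526954
286 0.16635707 0.012667968384301273
288 0.16587824 0.013392493400996311
290 0.1829209 -0.0009663659077089465
pivot [ 0.5979 -0.2157  0.061 ] [ 0.0435  0.0008 -0.0018]
7.5 shares [ 0.0031 -0.0378] 0.25
15 shares [ 0.0112 -0.0749] 0.5
22.5 shares [ 0.024  -0.1106] 0.75
30 shares [ 0.0414 -0.1443] 1.0
-7.5 shares [0.0018 0.0379] -0.25
-15 shares [0.0086 0.0752] -0.5
-22.5 shares [0.0201 0.1114] -0.75
-30 shares [0.0363 0.1457] -1.0
```

>>> step_arm(rows="0.0011 -0.0253 0 0.167; 0.0044 -0.0504 0 0.333; 0.0099 -0.0751 0 0.5; 0.0175 -0.0992 0 0.667; 0.0272 -0.1226 0 0.833; 0.0389 -0.145 0 1; 0.0389 -0.145 0 1; 0.0389 -0.145 0 1")

```text
t: 5.55
tool_pos: [0.5655, -0.2433, 0.0598]
tool_rot: [[0.756, 0.654, 0.001], [0.654, -0.756, 0.001], [0.001, -0.0, -1.0]]
force: [2.8, 4.4, -13.1]
width: 0.0085
gripper_force: 29.0
```

>>> step_arm(rows="0.0051 -0.0253 0.004 0.167; 0.0104 -0.0504 0.004 0.333; 0.0159 -0.0751 0.004 0.5; 0.0235 -0.0992 0.004 0.667; 0.0332 -0.1226 0.004 0.833; 0.0449 -0.145 0.004 1; 0.0449 -0.145 0.004 1; 0.0449 -0.145 0.004 1; 0.0449 -0.145 0.004 1")

```text
t: 6.45
tool_pos: [0.5566, -0.2233, 0.0595]
tool_rot: [[0.982, 0.189, 0.001], [0.189, -0.982, 0.0], [0.001, -0.0, -1.0]]
force: [5.1, 2.6, -11.5]
width: 0.0082
gripper_force: 29.1
```

Run:
```python
from h import *
s=manip.sense();print(s['t'],s['tool_pos'],s['force'],s['width'])
p,im,d=cam('wrist');save('w4.png',im[100:330,90:440],2.25);np.savez('w4.npz',im=im,d=d,p=p,s=s)
```

```text
6.45 [ 0.5566334  -0.22332082  0.0594872 ] [  5.05974274   2.55304882 -11.45985757] 0.008180412776874374
```

View pics/w4.png

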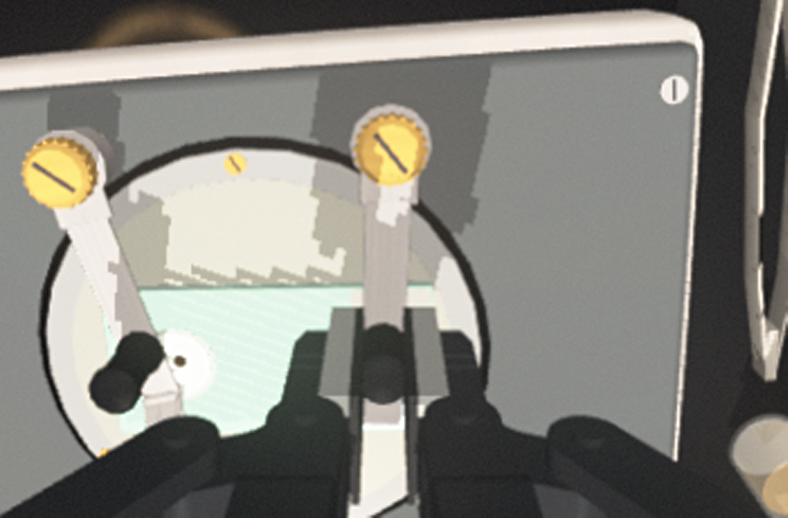

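>>> step_arm(rows="0 0 0.004 0; 0 0 0.008 0; 0 0 0.012 0; 0 0 0.012 0; 0 0 0.012 0")

```text
t: 7.0
tool_pos: [0.5562, -0.2236, 0.0578]
tool_rot: [[0.983, 0.185, 0.001], [0.185, -0.983, -0.0], [0.001, 0.0, -1.0]]
force: [4.0, 3.3, -6.6]
width: 0.0085
gripper_force: 29.6
```

>>> step_arm(rows="0 0 0.002 0; 0 0 0.004 0; 0 0 0.004 0; 0 0 0.004 0")

```text
t: 7.4
tool_pos: [0.556, -0.2236, 0.0571]
tool_rot: [[0.983, 0.185, 0.0], [0.185, -0.983, -0.0], [0.0, 0.0, -1.0]]
force: [1.8, 2.4, -5.1]
width: 0.0083
gripper_force: 29.7
```

>>> step_arm(rows="0 0 0.002 0; 0 0 0.004 0; 0 0 0.004 0; 0 0 0.004 0")

```text
t: 7.8
tool_pos: [0.5559, -0.2237, 0.0566]
tool_rot: [[0.983, 0.184, 0.0], [0.184, -0.983, -0.0], [0.0, 0.0, -1.0]]
force: [1.6, 2.3, 0.9]
width: 0.0082
gripper_force: 30.2
```

>>> step_arm(rows="0 0 0.002 0; 0 0 0.002 0; 0 0 0.002 0; 0 0 0.002 0")

```text
t: 8.2
tool_pos: [0.5559, -0.2237, 0.0565]
tool_rot: [[0.983, 0.184, 0.0], [0.184, -0.983, -0.0], [0.0, 0.0, -1.0]]
force: [-0.4, 1.8, 5.5]
width: 0.0081
gripper_force: 30.6
```

>>> step_arm(rows="0 0 -0.0026 0; 0 0 -0.0026 0; 0 0 -0.0026 0; 0 0 -0.0026 0")

```text
t: 8.6
tool_pos: [0.5559, -0.2236, 0.0565]
tool_rot: [[0.983, 0.185, 0.0], [0.185, -0.983, -0.0], [0.0, 0.0, -1.0]]
force: [0.4, 1.2, 4.7]
width: 0.0083
gripper_force: 30.5
```

>>> step_arm(rows="0 0 -0.002 0; 0 0 -0.002 0; 0 0 -0.002 0; 0 0 -0.002 0; 0 0 -0.002 0")

```text
t: 9.1
tool_pos: [0.5559, -0.2236, 0.0566]
tool_rot: [[0.983, 0.185, 0.0], [0.185, -0.983, -0.0], [0.0, 0.0, -1.0]]
force: [2.6, 0.4, 0.4]
width: 0.0084
gripper_force: 30.2
```

>>> step_arm(rows="0 0 0 0; 0 0 0 0; 0 0 0 0; 0 0 0 0; 0 0 0 0", grip=-0.4)

```text
t: 9.6
tool_pos: [0.5556, -0.2236, 0.0566]
tool_rot: [[0.983, 0.185, -0.0], [0.185, -0.983, 0.0], [-0.0, -0.0, -1.0]]
force: [0.5, -0.5, -0.5]
width: 0.0257
gripper_force: 0.0
```

>>> step_arm(rows="0 0 -0.06 0; 0 0 -0.15 0; -0.1 0 -0.28 0; -0.2 0 -0.28 0; -0.2 0 -0.28 0; -0.2 0 -0.28 0; -0.2 0 -0.28 0")

```text
t: 10.3
tool_pos: [0.527, -0.2287, 0.0989]
tool_rot: [[0.983, 0.185, 0.0], [0.185, -0.983, 0.0], [0.0, -0.0, -1.0]]
force: [-0.8, -0.6, -0.6]
width: 0.0258
gripper_force: 0.0
```

Run:
```python
from h import *
s=manip.sense();print(s['t'],s['tool_pos'],s['tool_rot'],s['force'],s['width'])
p,im,d=cam('wrist');save('w5.png',im[40:300,90:440],2.25);np.savez('w5.npz',im=im,d=d,p=p,s=s)
```

```text
10.3 [ 0.52699211 -0.22870088  0.09888427] [[ 9.82728938e-01  1.85050328e-01  4.58922594e-04]
 [ 1.85050278e-01 -9.82729043e-01  1.49335436e-04]
 [ 4.78631133e-04 -6.18325007e-05 -9.99999884e-01]] [-0.79719632 -0.57213159 -0.58553234] 0.025824001876547483
```

View pics/w5.png

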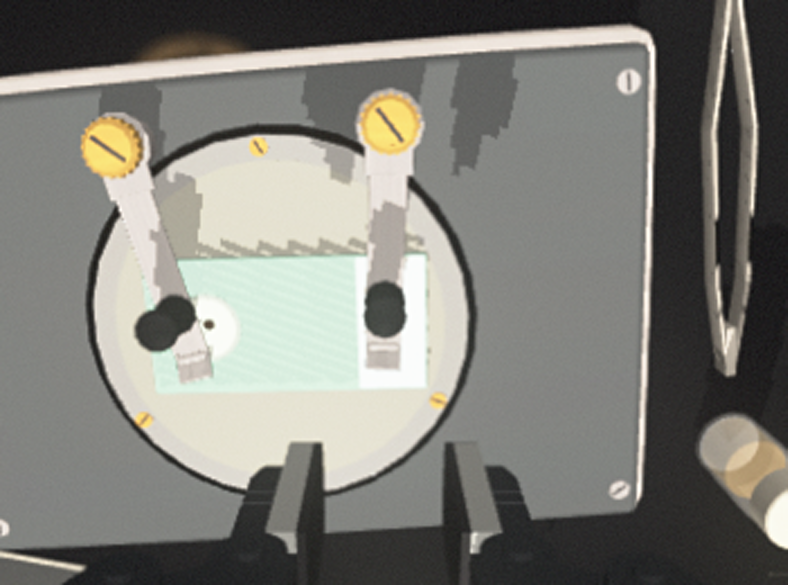

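The right clip's tip rests on the frosted end at (384,355), and the slide has not visibly moved. The left knob top is at (157,330) and its pivot at (112,147).

Run:
```python
from h import *
np.set_printoptions(precision=4,suppress=True)
z=np.load('w5.npz',allow_pickle=True);p=z['p'].item();s=z['s'].item();T=s['tool_rot'];t=s['tool_pos'];d=z['d']
P=lambda u,v,h:atz(p,(90+u/2.25,40+v/2.25),.045+h)
W={n:P(*q) for n,q in dict(lk=(157,330,.0262),lf=(175,312,.008),lt=(195,367,.006),lp=(112,147,.016),rk=(384,318,.0262),rp=(390,124,.016),s1=(428,254,.005),s2=(426,387,.005),s3=(157,391,.005)).items()}
for n,w in W.items(): print(n,w)
for a in('lk','lf','lt'):
    v=W['lp']-W[a];print(a,'yaw',np.arctan2(v[1],v[0]),np.hypot(v[0],v[1]))
k=W['lk'];print('delta tool',(T.T@(k-t))/.15)
print('glass z',np.median([ (lambda c,r:(c+r*d[v,u])[2])(*ray(p,(u,v))) for u in(200,210,220,230) for v in(165,175,195,205)]))
```

```text
lk [ 0.5404 -0.1705  0.0712]
lf [ 0.5397 -0.1701  0.053 ]
lt [ 0.5244 -0.1766  0.051 ]
lp [ 0.5805 -0.1525  0.061 ]
rk [ 0.5535 -0.2239  0.0712]
rp [ 0.5976 -0.217   0.061 ]
s1 [ 0.5668 -0.2331  0.05  ]
s2 [ 0.5301 -0.2402  0.05  ]
s3 [ 0.5149 -0.1667  0.05  ]
lk yaw 0.4217353936460487 0.04393252570121548
lf yaw 0.4064777340039096 0.0443774379744843
lt yaw 0.4063493671780555 0.061008430097672844
delta tool [ 0.1593 -0.3647  0.1847]
glass z 0.04949449409637377
```

>>> step_arm(rows="0.05 -0.12 0 -0.15; 0.1 -0.24 0 -0.3; 0.159 -0.363 0 -0.447; 0.159 -0.363 0 -0.447; 0.159 -0.363 0 -0.447; 0.159 -0.363 0 -0.447; 0.159 -0.363 0 -0.447")

```text
t: 11.05
tool_pos: [0.5395, -0.1721, 0.0985]
tool_rot: [[0.914, 0.406, -0.0], [0.406, -0.914, -0.0], [-0.0, 0.0, -1.0]]
force: [0.4, 0.3, -0.0]
width: 0.0255
gripper_force: 0.0
```

Run:
```python
from h import *
s=manip.sense();print(s['t'],s['tool_pos'],s['tool_rot'],s['force'],s['width'])
p,im,d=cam('wrist');save('w6.png',im[100:300,150:400],3);np.savez('w6.npz',im=im,d=d,p=p,s=s)
```

```text
11.05 [ 0.53949219 -0.17214902  0.09853714] [[ 9.14056379e-01  4.05587051e-01 -2.81755701e-04]
 [ 4.05586999e-01 -9.14056418e-01 -2.23976771e-04]
 [-3.48382685e-04  9.04509475e-05 -9.99999935e-01]] [ 0.44387381  0.27687851 -0.03051364] 0.02547284207948193
```

View pics/w6.png

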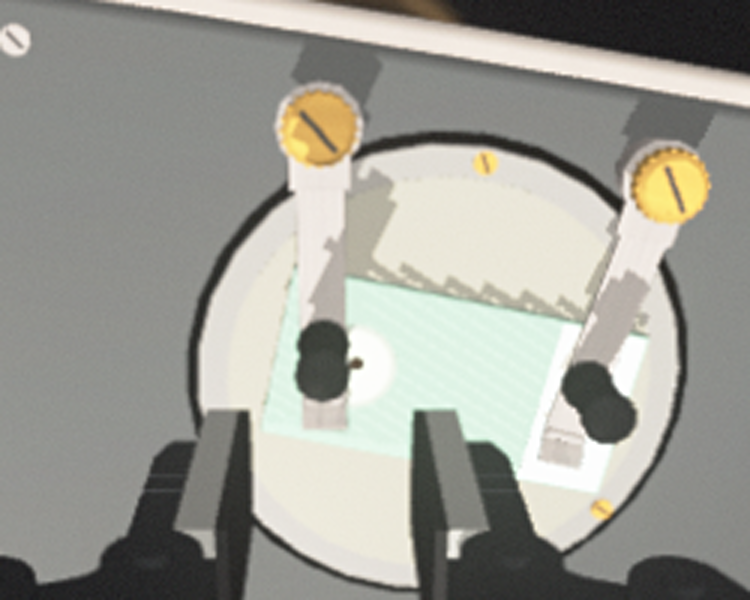

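The left knob top is at (323,372), about 1.2 mm left of the finger midline at column 330. I'll correct that as I descend.

>>> step_arm(rows="0.009 -0.0075 0.08 0; 0.009 -0.0075 0.16 0; 0.009 -0.0075 0.22 0; 0.009 -0.0075 0.26 0; 0.009 -0.0075 0.275 0; 0.009 -0.0075 0.275 0; 0.009 -0.0075 0.275 0; 0.009 -0.0075 0.275 0")

```text
t: 11.9
tool_pos: [0.5408, -0.1696, 0.0579]
tool_rot: [[0.913, 0.407, 0.001], [0.407, -0.913, -0.0], [0.001, 0.001, -1.0]]
force: [0.5, -0.1, -0.5]
width: 0.0253
gripper_force: 0.0
```

>>> step_arm(rows="0 0 0 0; 0 0 0 0; 0 0 0 0; 0 0 0 0", grip=-0.65)

```text
t: 12.3
tool_pos: [0.5405, -0.1695, 0.0575]
tool_rot: [[0.913, 0.407, 0.0], [0.407, -0.913, 0.0], [0.0, 0.0, -1.0]]
force: [-0.1, -0.4, 0.3]
width: 0.0145
gripper_force: 0.0
```

>>> step_arm(rows="0 0.005 0 0; 0 0.005 0 0; 0 0.005 0 0")

```text
t: 12.6
tool_pos: [0.5408, -0.1703, 0.0574]
tool_rot: [[0.913, 0.407, -0.0], [0.407, -0.913, 0.0], [0.0, -0.0, -1.0]]
force: [-0.1, -0.0, -0.3]
width: 0.0145
gripper_force: 0.0
```

>>> step_arm(rows="0 0 -0.001 0; 0 0 -0.002 0; 0 0 -0.004 0; 0 0 -0.006 0; 0 0 -0.007 0; 0 0 -0.007 0", grip=-1, squeeze=20)

```text
t: 13.2
tool_pos: [0.5408, -0.1701, 0.0583]
tool_rot: [[0.913, 0.408, -0.0], [0.408, -0.913, 0.0], [0.0, -0.0, -1.0]]
force: [2.5, 0.2, -5.3]
width: 0.0086
gripper_force: 19.4
```

>>> step_arm(rows="0 0 0 0; 0.002 0 -0.006 0; 0.004 0 -0.012 0; 0.005 0 -0.02 0; 0.005 0 -0.02 0; 0.005 0 -0.02 0", squeeze=30)

```text
t: 13.8
tool_pos: [0.5414, -0.1696, 0.0611]
tool_rot: [[0.913, 0.408, -0.0], [0.408, -0.913, 0.0], [-0.0, -0.001, -1.0]]
force: [5.1, 1.0, -12.0]
width: 0.0081
gripper_force: 29.3
```

Run:
```python
from h import *
np.set_printoptions(precision=4,suppress=True)
s=manip.sense();print(s['t'],s['tool_pos'],s['force'],s['width'],s['joint_pos'])
p,im,d=cam('wrist');np.savez('w7.npz',im=im,d=d,p=p,s=s);save('w7.png',im[150:330,130:400],2.9)
for v in range(270,296,2):
    c,r=ray(p,(259,v));w=c+r*d[v,259];print(v,w[2]-.045)
T=s['tool_rot'];a=T.T@(np.array([.5806,-.1525,.061])-s['tool_pos']);print('pivot in tool',a)
for th in range(5,31,5):
    k=np.deg2rad(th);R=np.array([[np.cos(k),-np.sin(k)],[np.sin(k),np.cos(k)]]);print(th,(a[:2]-R@a[:2])/.15)
```

```text
13.8 [ 0.5414 -0.1696  0.0611] [  5.1031   1.0173 -12.0285] 0.008073373790629066 [ 0.4343  0.3326 -0.2452  1.8441  0.0953  0.9768 -1.0024]
270 0.030514835647008534
272 0.02961736577843245
274 0.02962646237600837
276 0.011428475530183294
278 0.012799195891160617
280 0.013622337192867692
282 0.013235984357819072
284 0.014506049410763874
286 0.0009708534794250351
288 0.002168125359523751
290 0.0011104877589057788
292 0.0018129410914456828
294 0.001925978567816386
pivot in tool [0.0428 0.0004 0.0001]
5 [ 0.0013 -0.0248]
10 [ 0.0048 -0.0495]
15 [ 0.0104 -0.0737]
20 [ 0.0181 -0.0974]
25 [ 0.0278 -0.1203]
30 [ 0.0395 -0.1422]
```

>>> step_arm(rows="0.003 -0.0248 0 0.167; 0.008 -0.0495 0 0.333; 0.0144 -0.0737 0 0.5; 0.0221 -0.0974 0 0.667; 0.0318 -0.1203 0 0.833; 0.0435 -0.1422 0 1; 0.0435 -0.1422 0 1; 0.0435 -0.1422 0 1")

```text
t: 14.65
tool_pos: [0.5375, -0.1476, 0.0609]
tool_rot: [[0.995, -0.101, -0.003], [-0.101, -0.995, 0.0], [-0.003, -0.0, -1.0]]
force: [-3.4, 2.5, -8.6]
width: 0.0082
gripper_force: 29.6
```

>>> step_arm(rows="0 -0.0248 0 0.167; 0.002 -0.0495 0 0.333; 0.0074 -0.0737 0 0.5; 0.0151 -0.0974 0 0.667; 0.0248 -0.1203 0 0.833; 0.0365 -0.1422 0 1; 0.0365 -0.1422 0 1; 0.0365 -0.1422 0 1; 0.0365 -0.1422 0 1")

```text
t: 15.55
tool_pos: [0.545, -0.1263, 0.0609]
tool_rot: [[0.812, -0.584, -0.003], [-0.584, -0.812, 0.001], [-0.003, 0.001, -1.0]]
force: [-3.7, 4.5, -7.5]
width: 0.0085
gripper_force: 29.7
```

>>> step_arm(rows="-0.001 0 0.005 0; -0.003 0 0.01 0; -0.005 0 0.016 0; -0.006 0 0.02 0; -0.006 0 0.02 0; -0.006 0 0.02 0")

```text
t: 16.15
tool_pos: [0.5444, -0.1258, 0.0585]
tool_rot: [[0.812, -0.584, -0.003], [-0.584, -0.812, 0.001], [-0.003, 0.0, -1.0]]
force: [-6.9, 4.7, -1.6]
width: 0.0078
gripper_force: 30.2
```

>>> step_arm(rows="0 0 0.003 0; 0 0 0.006 0; 0 0 0.006 0; 0 0 0.006 0")

```text
t: 16.55
tool_pos: [0.5443, -0.1257, 0.0577]
tool_rot: [[0.812, -0.584, -0.003], [-0.584, -0.812, 0.001], [-0.003, 0.001, -1.0]]
force: [-7.2, 5.9, -0.7]
width: 0.008
gripper_force: 30.3
```

>>> step_arm(rows="-0.003 0 0.002 0; -0.006 0 0.004 0; -0.01 0 0.006 0; -0.01 0 0.008 0; -0.01 0 0.008 0; -0.01 0 0.008 0")

```text
t: 17.15
tool_pos: [0.5441, -0.1255, 0.0571]
tool_rot: [[0.811, -0.584, -0.001], [-0.584, -0.811, 0.001], [-0.001, -0.0, -1.0]]
force: [-5.7, 3.9, 0.7]
width: 0.0085
gripper_force: 30.4
```

>>> step_arm(rows="-0.006 0 0.002 0; -0.012 0 0.005 0; -0.012 0 0.005 0; -0.012 0 0.005 0; -0.012 0 0.005 0")

```text
t: 17.65
tool_pos: [0.5439, -0.1252, 0.0562]
tool_rot: [[0.81, -0.587, 0.002], [-0.587, -0.81, -0.001], [0.002, -0.001, -1.0]]
force: [1.8, -0.6, 1.3]
width: 0.0081
gripper_force: 30.5
```

Forces are near zero, so the clip is at rest. I'll release and retreat.

>>> step_arm(rows="0 0 0 0; 0 0 0 0; 0 0 0 0; 0 0 0 0; 0 0 0 0", grip=-0.4)

```text
t: 18.15
tool_pos: [0.5429, -0.1246, 0.0555]
tool_rot: [[0.81, -0.587, -0.0], [-0.587, -0.81, 0.0], [-0.0, 0.0, -1.0]]
force: [-0.0, -0.3, -1.4]
width: 0.0259
gripper_force: 0.0
```

>>> step_arm(rows="0 0 -0.05 0; 0 0 -0.12 0; -0.1 0 -0.3 0; -0.25 0 -0.5 0; -0.25 0 -0.6 0; -0.25 0 -0.6 0; -0.25 0 -0.6 0; -0.25 0 -0.6 0")

```text
t: 18.95
tool_pos: [0.5123, -0.1028, 0.1449]
tool_rot: [[0.809, -0.587, -0.001], [-0.587, -0.809, 0.0], [-0.001, 0.001, -1.0]]
force: [0.2, -0.5, -0.1]
width: 0.0261
gripper_force: 0.0
```

Run:
```python
from h import *
s=manip.sense();print(s['t'],s['tool_pos'],s['force'],s['width'])
p,im,d=cam('wrist');save('w8.png',im,1.5);np.savez('w8.npz',im=im,d=d,p=p,s=s)
```

```text
18.95 [ 0.51229116 -0.10283388  0.14491582] [ 0.16465571 -0.50506004 -0.11841437] 0.02607347029952262
```

View pics/w8.png

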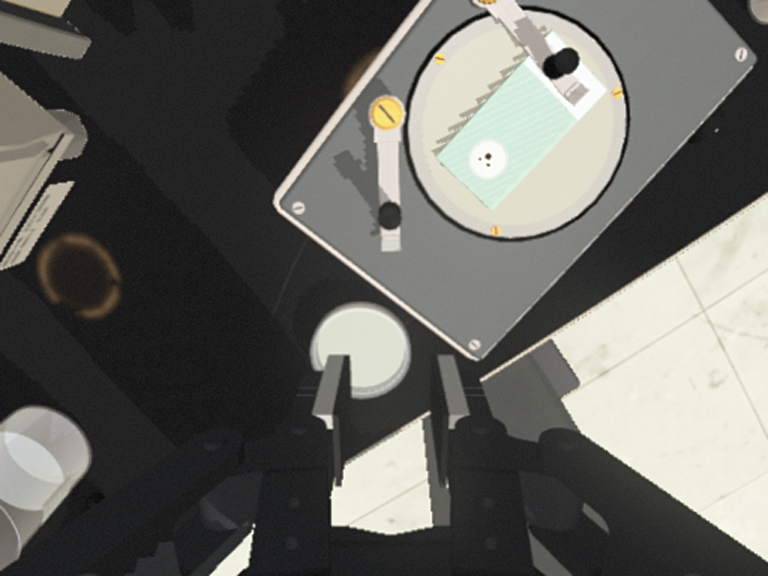

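The left clip is parked beside the insert (knob at (390,215)), the well at (487,158) is uncovered, and the right clip's tip rests on the frosted end near (577,95). The robot touches nothing, so I'll hand in.

```bash
python3 -c "
from cell import manip
print(manip.finish_job())"
```

```text
the job is handed in; nothing more can be done
None
```

The job is handed in: the right clip now holds the slide at its frosted end, the left clip is parked clear and the well is uncovered, with no visible shift of the slide. While I eased the right tip down, the tool briefly felt about 5.5 N upward, which I estimate as roughly 7 N on the glass, near the 8 N limit, and I backed it off to about zero before letting go.

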